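# Close the waste can's screw cap on its slanted neck

### The job

Close the white waste can for the night: pick up its red screw cap from the bench and set it squarely on the slanted neck. First turn it backwards (anticlockwise) until it climbs to the start of the thread and drops in with a click, then screw it forwards (clockwise), about a third of a turn, until it is tight. Leave the tube rack, the sand timer and the amber bottle as they stand.

Things in the scene. Friction and masses are not known exactly. Their poses are not given: they have to be found in the camera images.
- neck: White filler neck of the can, fixed. Origin: centre of the mouth, on the rim; z out along the neck's axis, 35 degrees from vertical; y level; x towards the can's back. 40 mm across; three-start right-hand thread, 49 mm over the crests, lead 19.8 mm a turn, starts 3.5 mm below the rim and 120 degrees apart. A bead 31 mm below the rim (56 mm across) has red pips at 0, 120, 240 degrees from x.
- can: White waste can, 150 x 190 mm, fixed in a blue tray of 205 x 240 x 32 mm. Origin: centre of the tray's underside. Its back (+x side) is 180 mm high, with a carrying handle along y up to 221 mm; the neck rises 42 mm square out of the sloping shoulder in front of it.
- cap_mid (a point): Centre of the red screw cap, 14 mm above its open end: 59 mm across, 28 tall, 50 g, open end down on the bench; z points to the closed top, x to the white mark. Bore 52 mm wide, 24.5 deep, with 3 inner lugs 120 degrees apart (one at the mark), 43 mm clear between, 20 degrees wide. Let go on the neck, it falls onto the thread (askew at times: a light touch settles it) and does not turn by itself.
- cap_mark (a point): White upright mark on the cap's side, 29.5 mm from its axis, 14 mm above its open end. Set on the neck, the cap rests with its lugs on the thread, anything from 1.3 mm above the rim (cap_mid, along the neck's z) to 5.3 mm below it, by how it is turned. Anticlockwise it climbs 5.5 mm per 100 degrees; once the mark is 10 to 20 degrees past a pip it drops 6.6 mm (the click).
- brink_a (a point): Where cap_mark stands when the cap, turned back, is at the top of a thread start and about to drop: in line with a red pip, with cap_mid 1.3 mm above the rim along the neck's axis. One of three; any will do.
- tight_a (a point): Where cap_mark stands when the cap is tight; one of three, any will do. Screwed clockwise from the click (cap_mid then about 5 mm below the rim) the cap sinks 5.5 mm per 100 degrees; its inside meets the rim (cap_mid 10.5 mm below it) after about 110 degrees and it is tight after about 135, when the mark comes to the next pip; the plastic gives a little, so this point is 7 degrees past the pip.
- brink_b (a point): The same as brink_a for another thread start.
- tight_b (a point): The same as tight_a, 120 degrees round.
- brink_c (a point): The same as brink_a for another thread start.
- tight_c (a point): The same as tight_a, 120 degrees round.
- rack_c (a point): Yellow tube rack with clear microtubes, 180 x 66 x 43 mm, loose, 0.3 kg; a bystander. The point is its centre, 21 mm up; x along its length.
- timer_c (a point): Small sand timer, 33 mm across and 90 mm tall, loose; a bystander. The point is half-way up.
- reagent_c (a point): Amber bottle with blue cap, 62 mm across and 125 mm tall, loose; a bystander. The point is half-way up.
Not all that is in view belongs to the job. There is more than one size of the part that bears cap_mid; the job needs the smallest.

How it is judged:
On the way, in this order (a step that is already met when the one before it is completed fails the run):
1. the cap, on the neck, is backed anticlockwise to the top of a thread start (its mark within 4.5 mm of one of the brink points) ((distance between cap_mark and brink_a below 0.0045 m or distance between cap_mark and brink_b below 0.0045 m or distance between cap_mark and brink_c below 0.0045 m)).
2. it drops into the thread with a click (its centre more than 3.5 mm below the rim along the neck's axis, within 4 mm of the axis) (z of cap_mid in the frame of neck between -0.008 and -0.0035 m and distance between cap_mid and neck below 0.009 m), for 0.1 s.
At the end, for the whole second after the job is handed in: The cap is tight and at rest on the neck: inside down on the rim (its centre over 9.2 mm below the rim along the axis, at most 12.5 mm from the mouth's centre), square to the neck within 3.4 degrees, its mark within 9.5 mm (about 18 degrees) of one of the three tight points ((distance between cap_mark and tight_a below 0.0095 m or distance between cap_mark and tight_b below 0.0095 m or distance between cap_mark and tight_c below 0.0095 m) and z of cap_mid in the frame of neck below -0.0092 m and distance between cap_mid and neck below 0.0125 m and angle between the z axis of cap_mid and the z axis of neck, either way round below 0.06 rad and linear speed of cap below 0.01 m/s and angular speed of cap below 0.1 rad/s); the robot touches nothing.
It fails at once if the tube rack is knocked over or shifted by more than 25 mm (distance of rack_c from where it was at the start of the episode above 0.025 m or angle between rack_c's own z axis and vertical above 0.35 rad).
It fails at once if the sand timer is knocked over or shifted by more than 25 mm (distance of timer_c from where it was at the start of the episode above 0.025 m or angle between timer_c's own z axis and vertical above 0.35 rad).
It fails at once if the amber bottle is knocked over or shifted by more than 25 mm (distance of reagent_c from where it was at the start of the episode above 0.025 m or angle between reagent_c's own z axis and vertical above 0.35 rad).
It also fails if it takes over 53 s, if anything falls off the work surface, if the arm or the gripper's body presses on something with over 40 N, if the wrist force passes 120 N, or if a joint passes its speed limit or range.

### The arm

A 7-joint arm with a two-finger parallel gripper is mounted at the origin on the work surface. World frame = base frame: x ahead of the robot, y to its left, z up, the work surface at z = 0. Lengths are in m, angles in rad, forces in N, time in s.
With the tool pointing down it reaches from about 0.425 to 0.875 m from the base axis. Payload 4.7 kg.
Tool frame: the origin (TCP) lies where the fingers leave the gripper's body, on its centre line; the fingertips stand 70 mm ahead of it and the grasp point (between the pads) lies 51 mm ahead of it; z points along the fingers, y is the line along which they close (so a half turn about z gives the same grasp; the last joint's range is limited). The gripper opens to 87 mm and grips with 3 to 60 N. Pads are 19 mm wide; open, the fingers measure 117 mm over their backs; the gripper's body (75 mm by 190 mm) begins 51 mm behind the grasp point.
Start: joints at [-1.101, 0.321, -0.07, 1.45, 0.023, 1.371, -0.057], TCP at [0.286, 0.584, 0.292] pointing down, gripper open.
Joint ranges: [-2.86, 2.86], [-0.3, 2.09], [-1.38, 1.24], [0.06, 2.45], [-1.56, 4.7], [0.09, 2.05], [-2.69, 2.69]. Speed limits (rad/s): [2.57, 2.57, 3.14, 3.14, 3.14, 3.14, 3.14].

### API

Orientations are given as a rotation vector (axis times angle).
In Python, from bench import ctrl gives the robot as it stands.
- The arm moves only by the tool play_rows, never from a script. Its argument "increments" is a list that holds one entry, the list of rows, each a list of 7 numbers: the shift along the tool's x, y, z as a fraction of full scale, then the turn, a rotation vector about the tool's x, y, z as a fraction of full scale, then the gripper command: -1 is shut, 1 is fully open, values between are in proportion. A call has 1 to 8 rows; each row is the pose to reach, as a shift and turn from the pose commanded when the call began, along the tool's axes at that moment; what a row does not reach only later rows make up. Full scale, the value 1, is 0.1 m for a shift and 90 degrees for a turn. A row lasts 1/10 s, in which the tool goes at most 50 mm and 8.59 degrees, less where a joint would pass 70% of its speed; a pose out of reach is approached as far as the arm can. A call with a number of a shift or a turn outside -1 to 1 is refused whole. A call with a gripper value outside its range is refused whole. The fingers move at their own pace and stop on an object; "squeeze" is the grip in N (left out, the last holds). Time passes only in rows, so rows that repeat a pose let the fingers close. It gives the time, the measured TCP pose, the force, the opening and the grip force at its end, in the units of the state.
- ctrl.get_state(): the state, without advancing time (a new reading comes with each control period).
- ctrl.get_image(name): name is "side" or "top"; returns the picture (420x560x3 uint8, red, green, blue); there is no depth.
- ctrl.get_calibration(name): a dict with "vertical_fov" (degrees; the focal length in pixels is half the picture's height over the tangent of half this angle, whatever the lens; pixels are square), "cx", "cy" (the principal point, pixels), "dist_coeffs" ([k1, k2, p1, p2, k3] as OpenCV has them; the pictures are not rectified), "R" (3x3) and "t" (3): a world point X has camera coordinates R X + t. Camera axes: x right, y down, z forward; pixel columns grow to the right and rows downward; lengths in m; the calibration is good to about 2 mm. A picture is of the moment at which its call begins. get_calibration takes no time and is no camera call.
- ctrl.close_job(): hands the job in; it is judged then, once.
The state is a dict: "time": time; "joint_positions": joint angles; "qd": joint speeds; "joint_torque": joint torques, N m; "position": TCP position; "tool_rot": TCP orientation; "ft_force": force on the tool from outside, world axes, zero at the start; "torque": the same for the moment, N m; "grip_width": opening from 0.0 (shut) to 1.0 (fully open); "grip_force": force on a finger pad.
Only numpy, scipy, OpenCV 4.12 (cv2) and the standard library are available. Lean on these libraries where they do the work, as an engineer would, in place of code of your own. Each camera call takes 0.05 s, during which the arm holds its last target. There are 200 camera calls.

## Working session

There is one attempt and no reset: what is moved stays moved. The work goes in short steps, Python scripts to look and compute and a tool call to move; the robot and the scene stay as the last step left them, time stands still between calls to the robot, and variables do not carry over. Pictures are saved under pics/ and viewed, at most 10 in all, crops included, and the job is handed in when it is done.

Besides the shell and the picture viewer there is one more tool, called as name(argument=value, ...), one argument or row to a line, values as JSON. play_rows: Moves the arm, as the interface text tells. Shift numbers are shares of 0.1 m and turn numbers shares of 90 degrees, none past 1 either way. Its arguments: {"type":"object","properties":{"increments":{"type":"array"},"squeeze":{"type":"number"}},"required":["increments"]}

```bash
mkdir -p pics; ls; python3 - <<'E'
from bench import ctrl
import cv2,numpy as np
for n in("side","top"):
    im=ctrl.get_image(n); np.save(f"pics/{n}0.npy",im); cv2.imwrite(f"pics/{n}0.png",im[:,:,::-1])
    print(n,ctrl.get_calibration(n))
print(ctrl.get_state())
E
```

```text
pics
side {'vertical_fov': 54.68107507332245, 'cx': 276.10976315373256, 'cy': 210.08259084707205, 'dist_coeffs': array([-0.08676461,  0.        ,  0.        ,  0.        ,  0.        ]), 'R': array([[ 0.8720768 , -0.48915596,  0.01443959],
       [-0.31231151, -0.57902671, -0.7531199 ],
       [ 0.376754  ,  0.65226875, -0.6577248 ]]), 't': array([-0.52403512,  0.28103671,  1.02986452])}
top {'vertical_fov': 44.15043679214208, 'cx': 284.77425348548064, 'cy': 208.2327608440587, 'dist_coeffs': array([0.03464342, 0.        , 0.        , 0.        , 0.        ]), 'R': array([[-0.02160022, -0.9997014 , -0.01142588],
       [-0.98128574,  0.02338682, -0.19113178],
       [ 0.19134193,  0.00708357, -0.98149788]]), 't': array([0.00230834, 0.60059699, 1.39831107])}
{'time': 0.1, 'joint_positions': array([-1.10094177,  0.32175807, -0.07009215,  1.45156427,  0.02264318,
        1.37079566, -0.05691684]), 'qd': array([ 5.96278062e-04, -1.11841319e-03,  1.03683814e-03, -3.01950914e-03,
        4.76938245e-06,  1.44951429e-04,  8.33881164e-04]), 'joint_torque': array([-7.35204285e-04, -4.92570984e+01, -4.06173728e-01, -3.13397884e+01,
       -6.40886463e-02,  3.94671725e-02,  6.24841073e-05]), 'position': array([0.28596943, 0.58329175, 0.29125923]), 'tool_rot': array([-7.09617238e-01, -3.06013022e+00,  2.69979725e-03]), 'ft_force': array([-0.24330982, -0.38885547, -0.40700362]), 'torque': array([ 0.03672947,  0.02157138, -0.00764756]), 'grip_force': 0.0, 'grip_width': 0.9979025529527981}
```

View pics/side0.png

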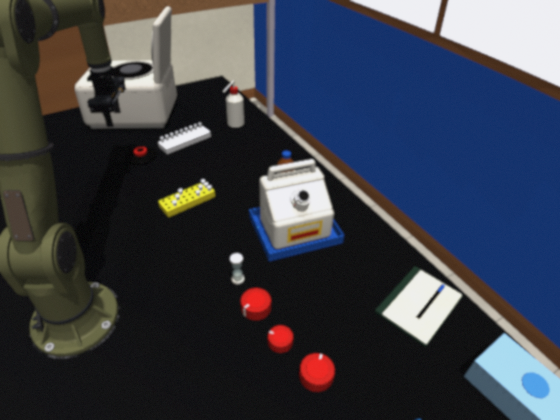

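View pics/top0.png

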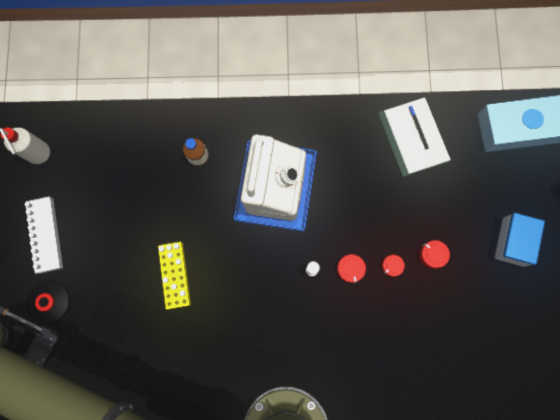

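The side picture shows three red caps. The smallest is the middle one, at side (281,339) and top (393,265). The can's neck is at side (302,200) and top (289,177). Next I'll enlarge both.

```bash
cat > h.py <<'E'
import numpy as np,cv2
from scipy.spatial.transform import Rotation as Ro
from scipy.optimize import least_squares
from bench import ctrl
C={}
for n in("side","top"):
    c=ctrl.get_calibration(n); f=210/np.tan(np.radians(c["vertical_fov"]/2))
    C[n]=(np.array([[f,0,c["cx"]],[0,f,c["cy"]],[0,0,1]]),c["dist_coeffs"],np.array(c["R"]),np.array(c["t"]))
def proj(n,X):
    K,d,R,t=C[n]; return cv2.projectPoints(np.atleast_2d(np.asarray(X,float)),cv2.Rodrigues(R)[0],t,K,d)[0][:,0]
def ray(n,p):
    K,d,R,t=C[n]; u=cv2.undistortPoints(np.array([[p]],float),K,d)[0,0]
    return -R.T@t, R.T@np.array([u[0],u[1],1])
def onz(n,p,z):
    o,r=ray(n,p); return o+r*(z-o[2])/r[2]
def tri(ps,pt):
    return least_squares(lambda X:np.r_[(proj("side",X)-ps)[0],(proj("top",X)-pt)[0]],[.5,0,.1]).x
def crop(n,im,x,y,w,h,k):
    return cv2.resize(im[y:y+h,x:x+w,::-1],None,fx=k,fy=k,interpolation=cv2.INTER_CUBIC)
E
python3 - <<'E'
from h import *
s=np.load("pics/side0.npy");t=np.load("pics/top0.npy")
a=crop("s",s,245,150,100,110,5);b=crop("t",t,230,128,90,110,5)
c=crop("s",s,255,320,50,40,7)
h=550
cv2.imwrite("pics/c1.png",np.hstack([cv2.resize(a,(400,440)),cv2.resize(b,(360,440))]))
c=crop("s",s,255,315,50,50,8);d=crop("t",t,368,240,50,50,8)
cv2.imwrite("pics/c2.png",np.hstack([c,d]))
E
```

```text
(no output)
```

View pics/c1.png

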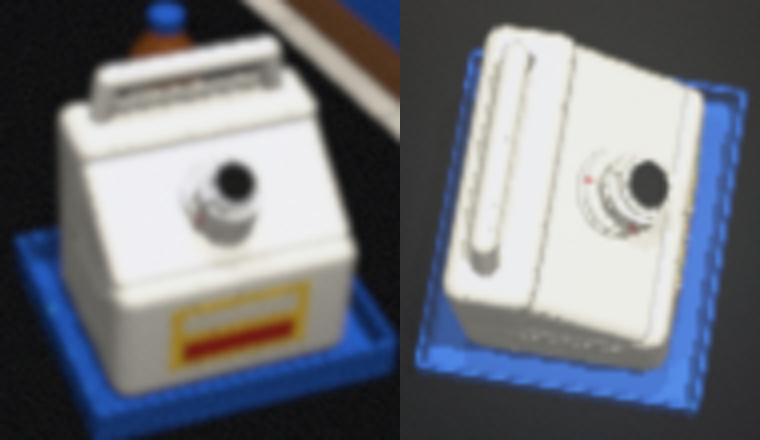

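View pics/c2.png

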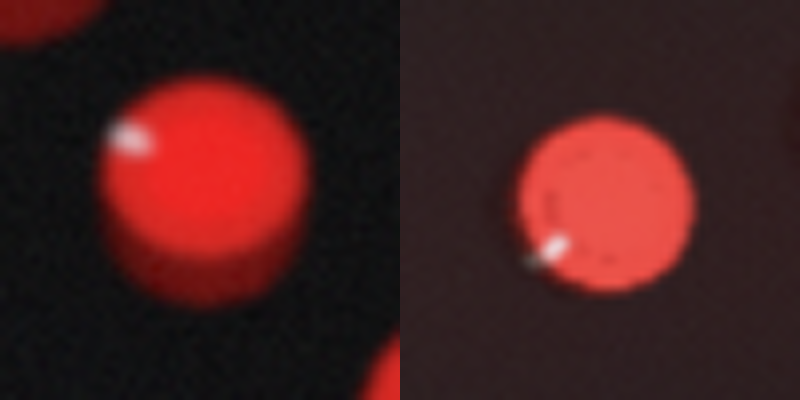

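The crops show the mouth (black) at side (304,195) and top (292,174), and pips at top (277,173) and (288,185) and side (294.5,204). The cap centre is at side (280.6,335.6) and top (393.6,265.4), with its white mark to the left and front.

```bash
python3 - <<'E'
from h import *
def S(x,y): return np.array([245+(x+.5)/4-.5,150+(y+.5)/4-.5])
def T(x,y): return np.array([230+(x-400+.5)/4-.5,128+(y+.5)/4-.5])
ct=onz("top",[368+205.5/8-.5,240+203.5/8-.5],.028); cs=onz("side",[255+205.5/8-.5,315+165.5/8-.5],.028)
mt=onz("top",[368+155.5/8-.5,240+248.5/8-.5],.028); ms=onz("side",[255+130.5/8-.5,315+140.5/8-.5],.028)
print("cap",ct,cs,"tri",tri([255+205.5/8-.5,315+165.5/8-.5],[368+205.5/8-.5,240+203.5/8-.5]))
for a,b in((mt,ct),(ms,cs)): print("mark ang",np.degrees(np.arctan2(*(a-b)[1::-1])))
print("mouth tri",tri(S(236,183),T(649,184)))
obs_m=[("side",S(236,183)),("top",T(649,184))]
pips=[("top",T(588,180),0),("top",T(632,229),None),("side",S(198,217),None)]
corn=[(1,1),(1,-1),(-1,-1),(-1,1)]
ctop=[T(478,48),T(746,90),T(697,410),T(416,368)]
def neck(p):
    o=p[:3];yaw=p[3]
    x=np.array([np.cos(yaw),np.sin(yaw),0]);y=np.array([-np.sin(yaw),np.cos(yaw),0]);a=np.radians(35)
    z=-np.sin(a)*x+np.cos(a)*np.array([0,0,1]); xn=np.cross(y,z)
    return o,np.c_[xn,y,z]
def bead(p,ang):
    o,R=neck(p); return o+R@np.array([.028*np.cos(ang),.028*np.sin(ang),-.031])
def tray(p):
    x=np.array([np.cos(p[3]),np.sin(p[3])]);y=np.array([-x[1],x[0]])
    return [np.r_[p[4:6]+a*.1025*x+b*.12*y,.032] for a,b in corn]
for order in(0,1,2,3):
  for k in (1,2):
    def res(p,full=False):
        r=[proj(n,p[:3])[0]-q for n,q in obs_m]
        r+= [proj("top",bead(p,0))[0]-pips[0][1],proj("top",bead(p,k*2.0944))[0]-pips[1][1],proj("side",bead(p,k*2.0944))[0]-pips[2][1]]
        r+= [.5*(proj("top",c)[0]-ctop[(i+order)%4]) for i,c in enumerate(tray(p))]
        r+=[[.0]]
        return np.concatenate(r)
    y0={0:0}
    best=None
    for yaw in np.arange(-3,3,.7):
        s=least_squares(res,[.6,0,.17,yaw,.6,0])
        if best is None or s.cost<best.cost: best=s
    print(order,k,best.cost,best.x[:3],np.degrees(best.x[3]),best.x[4:]); 
    if best.cost<20: print(best.fun.round(1)); np.save(f"pics/fit{order}{k}.npy",best.x)
E
```

```text
cap [ 0.43742083 -0.31103918  0.028     ] [ 0.43791705 -0.30991688  0.028     ] tri [ 0.43735331 -0.31074404  0.02960039]
mark ang 129.77486239682804
mark ang 130.3022025773939
mouth tri [ 0.66894542 -0.03263747  0.17600402]
0 1 251.31385588217233 [ 0.65544841 -0.02291054  0.16187219] -6.221525317839106 [0.67609027 0.01390913]
0 2 234.49707168245126 [ 0.65538701 -0.00598901  0.16861096] -9.61550616060481 [0.67609854 0.01387236]
1 1 440.7302213189745 [0.66536994 0.00264302 0.15016794] -100.34172527831076 [0.67670223 0.013584  ]
1 2 272.8390101174184 [ 0.68286556 -0.00147549  0.15171777] -99.9084359083845 [0.67670394 0.01360099]
2 1 259.4759787441494 [ 0.67872684 -0.00958595  0.16826548] -195.1687072847649 [0.6761607  0.01380759]
2 2 293.1525065811784 [ 0.67802188 -0.02416117  0.15969398] 168.31221554456437 [0.67611473 0.01384893]
3 1 0.7541785608364373 [ 0.66862221 -0.03231954  0.17734793] 79.46718880487344 [0.67670153 0.01357653]
[-0.  -0.4 -0.1  0.1 -0.2 -0.4  0.3  0.4  0.1  0.4 -0.1 -0.3 -0.5  0.
  0.5  0.1  0.2  0.2  0. ]
3 2 170.5593371746221 [ 0.65088136 -0.0280931   0.1760769 ] 78.94505184200791 [0.67669981 0.01355615]
```

The neck is at (0.669, -0.032, 0.177) with the can at yaw 79.5°. The cap is at (0.437, -0.311) with its mark at 130°. I'll start moving, turning the tool so that later moves run diagonally.

play_rows(
  increments=[
    [[-0.5, -0.1, -0.2, 0, 0, 0.3, 1], [-1, -0.25, -0.2, 0, 0, 0.6, 1], [-1, -0.25, -0.2, 0, 0, 0.95, 1], [-1, -0.25, -0.2, 0, 0, 0.95, 1], [-1, -0.25, -0.2, 0, 0, 0.95, 1], [-1, -0.25, -0.2, 0, 0, 0.95, 1], [-1, -0.25, -0.2, 0, 0, 0.95, 1], [-1, -0.25, -0.2, 0, 0, 0.95, 1]],
  ],
  squeeze=20,
)

```text
time: 0.9
position: [0.3648, 0.517, 0.3117]
tool_rot: [2.32, 2.118, -0.002]
ft_force: [0.5, 0.3, 0.1]
grip_width: 1.002
grip_force: 0.0
```

```bash
cat >> h.py <<'E'
def neckpose():
    p=np.load("pics/fit31.npy");yaw=p[3];a=np.radians(35)
    x=np.array([np.cos(yaw),np.sin(yaw),0]);y=np.array([-x[1],x[0],0])
    z=-np.sin(a)*x+np.cos(a)*np.array([0,0,1]); return p[:3],np.c_[np.cross(y,z),y,z]
def plan(P,R=None):
    s=ctrl.get_state(); R0=Ro.from_rotvec(s["tool_rot"]); P0=s["position"]
    R=R0 if R is None else R
    print("t",round(s["time"],2),"pos",P0.round(4),"q",s["joint_positions"].round(2),"psi",np.degrees(np.arctan2(R0.as_matrix()[1,1],R0.as_matrix()[0,1])).round(1),"F",s["ft_force"].round(1),"w",round(s["grip_width"],3),round(s["grip_force"],1))
    print("shift",(R0.inv().apply(np.asarray(P)-P0)/.1).round(3),"turn",((R0.inv()*R).as_rotvec()/(np.pi/2)).round(3))
def down(psi):
    a=np.radians(psi); y=np.array([np.cos(a),np.sin(a),0]); z=np.array([0,0,-1.]); return Ro.from_matrix(np.c_[np.cross(y,z),y,z])
E
python3 -c "
from h import *
plan([.48,.2,.31],down(-20));plan([.437,-.311,.15],down(-20))
print(neckpose())"
```

```text
t 0.9 pos [0.3648 0.517  0.3117] q [-1.1   0.27  0.12  1.47 -0.03  1.4  -1.06] psi -5.2 F [0.5 0.3 0.1] w 1.002 0.0
shift [-3.052  1.436  0.019] turn [-0.     0.001  0.164]
t 0.9 pos [0.3648 0.517  0.3117] q [-1.1   0.27  0.12  1.47 -0.03  1.4  -1.06] psi -5.2 F [0.5 0.3 0.1] w 1.002 0.0
shift [-8.178  1.474  1.624] turn [-0.     0.001  0.164]
(array([ 0.66862221, -0.03231954,  0.17734793]), array([[ 0.14973982, -0.98315039, -0.10484895],
       [ 0.80534965,  0.18279857, -0.5639119 ],
       [ 0.57357644,  0.        ,  0.81915204]]))
```

play_rows(
  increments=[
    [[-0.4, 0.4, 0, 0, 0, 0.1, 1], [-0.8, 0.8, 0, 0, 0, 0.2, 1], [-1, 1, 0, 0, 0, 0.3, 1], [-1, 1, 0, 0, 0, 0.4, 1], [-1, 1, 0, 0, 0, 0.4, 1]],
  ],
)

```text
time: 1.4
position: [0.4571, 0.4075, 0.312]
tool_rot: [2.86, 1.299, -0.001]
ft_force: [-0.8, 1.1, -0.2]
grip_width: 0.999
grip_force: 0.0
```

play_rows(
  increments=[
    [[-0.4, 0.4, 0, 0, 0, 0, 1], [-0.8, 0.8, 0, 0, 0, 0, 1], [-1, 1, 0, 0, 0, 0, 1], [-1, 1, 0, 0, 0, 0, 1]],
  ],
)

```text
time: 1.8
position: [0.4672, 0.2625, 0.3126]
tool_rot: [2.858, 1.299, -0.0]
ft_force: [-0.4, -0.2, -0.2]
grip_width: 1.0
grip_force: 0.0
```

play_rows(
  increments=[
    [[-0.4, 0.2, 0, 0, 0, 0, 1], [-0.8, 0.5, 0, 0, 0, 0, 1], [-1, 0.7, 0, 0, 0, 0, 1], [-1, 0.7, 0, 0, 0, 0, 1]],
  ],
)

```text
time: 2.2
position: [0.4539, 0.1436, 0.3127]
tool_rot: [2.858, 1.303, 0.001]
ft_force: [0.6, 0.8, -0.1]
grip_width: 1.002
grip_force: 0.0
```

```bash
python3 -c "
from h import *
plan([.437,-.311,.15],down(-20))"
```

```text
t 2.2 pos [0.4539 0.1436 0.3127] q [-0.8  -0.08  0.42  1.85  0.03  1.37 -1.11] psi -41.0 F [ 0.6  0.8 -0.1] w 1.002 0.0
shift [-3.544  2.853  1.626] turn [ 0.    -0.    -0.233]
```

play_rows(
  increments=[
    [[-0.4, 0.4, 0, 0, 0, 0, 1], [-0.8, 0.8, 0, 0, 0, 0, 1], [-1, 1, 0, 0, 0, -0.1, 1], [-1, 1, 0, 0, 0, -0.1, 1]],
  ],
)

```text
time: 2.6
position: [0.4644, 0.0019, 0.3127]
tool_rot: [2.745, 1.525, 0.001]
ft_force: [0.4, -0.6, -0.0]
grip_width: 0.995
grip_force: 0.0
```

play_rows(
  increments=[
    [[-0.4, 0.4, 0.1, 0, 0, 0, 1], [-0.8, 0.8, 0.2, 0, 0, 0, 1], [-1, 1, 0.2, 0, 0, -0.1, 1], [-1, 1, 0.2, 0, 0, -0.1, 1]],
  ],
)

```text
time: 3.0
position: [0.4969, -0.1343, 0.292]
tool_rot: [2.615, 1.738, -0.002]
ft_force: [-0.2, 0.4, -0.2]
grip_width: 1.0
grip_force: 0.0
```

play_rows(
  increments=[
    [[-0.4, 0.3, 0.2, 0, 0, 0, 1], [-0.8, 0.5, 0.3, 0, 0, 0, 1], [-1, 0.6, 0.3, 0, 0, 0, 1], [-1, 0.6, 0.3, 0, 0, 0, 1]],
  ],
)

```text
time: 3.4
position: [0.513, -0.2491, 0.2614]
tool_rot: [2.618, 1.734, -0.004]
ft_force: [0.2, 0.4, -0.6]
grip_width: 0.997
grip_force: 0.0
```

```bash
python3 -c "
from h import *
plan([.437,-.311,.15],down(-20))"
```

```text
t 3.4 pos [ 0.513  -0.2491  0.2614] q [-0.37  0.23  0.9   1.72 -0.18  1.28  0.16] psi -23.0 F [ 0.2  0.4 -0.6] w 0.997 0.0
shift [-0.863 -0.458  1.117] turn [-0.     0.002 -0.033]
```

play_rows(
  increments=[
    [[-0.4, -0.2, 0.4, 0, 0, 0, 1], [-0.7, -0.4, 0.8, 0, 0, -0.03, 1], [-0.86, -0.46, 1, 0, 0, -0.03, 1], [-0.86, -0.46, 1, 0, 0, -0.03, 1], [-0.86, -0.46, 1, 0, 0, -0.03, 1]],
  ],
)

```text
time: 3.9
position: [0.4381, -0.3066, 0.1618]
tool_rot: [-2.572, -1.801, -0.001]
ft_force: [0.8, -0.6, -0.1]
grip_width: 1.002
grip_force: 0.0
```

```bash
python3 - <<'E'
from h import *
plan([.4375,-.3105,.0735],down(-20))
s=ctrl.get_image("side");t=ctrl.get_image("top")
cv2.imwrite("pics/c3.png",np.hstack([crop("s",s,230,275,100,100,4),crop("t",t,343,215,100,100,4)]))
E
```

```text
t 3.9 pos [ 0.4381 -0.3066  0.1618] q [-0.24  0.25  0.91  1.92 -0.23  1.08  0.41] psi -20.0 F [ 0.8 -0.6 -0.1] w 1.002 0.0
shift [-0.04   0.008  0.883] turn [-0.    -0.001 -0.   ]
```

View pics/c3.png

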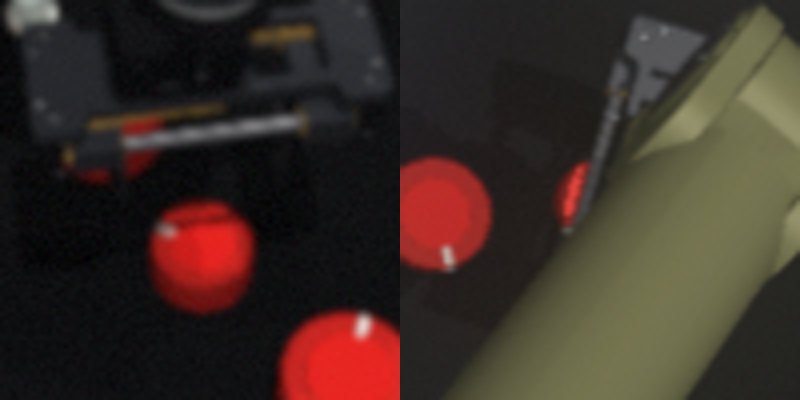

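The picture shows the cap undisturbed at side (281,337), with the open gripper above it. I'll go down and grip.

play_rows(
  increments=[
    [[-0.04, 0, 0.3, 0, 0, 0, 1], [-0.04, 0, 0.6, 0, 0, 0, 1], [-0.04, 0, 0.8, 0, 0, 0, 1], [-0.04, 0, 0.88, 0, 0, 0, 1], [-0.04, 0, 0.88, 0, 0, 0, 1], [-0.04, 0, 0.88, 0, 0, 0, 1]],
  ],
)

```text
time: 4.6
position: [0.4368, -0.3128, 0.0755]
tool_rot: [2.573, 1.799, 0.002]
ft_force: [0.9, -0.3, -0.0]
grip_width: 0.999
grip_force: 0.0
```

play_rows(
  increments=[
    [[0, 0, 0, 0, 0, 0, 0.4], [0, 0, 0, 0, 0, 0, 0.2], [0, 0, 0, 0, 0, 0, -0.5], [0, 0, 0, 0, 0, 0, -1], [0, 0, 0, 0, 0, 0, -1], [0, 0, 0, 0, 0, 0, -1], [0, 0, 0, 0, 0, 0, -1], [0, 0, 0, 0, 0, 0, -1]],
  ],
  squeeze=30,
)

```text
time: 5.4
position: [0.4356, -0.3129, 0.0746]
tool_rot: [2.576, 1.798, 0.001]
ft_force: [-0.4, 0.9, 3.2]
grip_width: 0.676
grip_force: 30.0
```

```bash
python3 - <<'E'
from h import *
plan([.4375,-.3105,.0735],down(-20))
E
```

```text
t 5.4 pos [ 0.4356 -0.3129  0.0746] q [-0.15  0.4   0.84  1.98 -0.37  0.92  0.53] psi -20.2 F [-0.4  0.9  3.2] w 0.676 30.0
shift [0.029 0.009 0.011] turn [ 0.    -0.    -0.002]
```

```bash
cat >> h.py <<'E'
DELTA=150.; OFF=np.array([.0029,0,.0606])
def ntar(h,phi,off=None):
    o,N=neckpose(); th=np.radians(phi-DELTA); z=-N[:,2]; y=N@np.array([np.cos(th),np.sin(th),0])
    R=np.c_[np.cross(y,z),y,z]; return o+N[:,2]*h-R@(OFF if off is None else off),Ro.from_matrix(R)
def inneck():
    o,N=neckpose(); s=ctrl.get_state(); R=Ro.from_rotvec(s["tool_rot"]).as_matrix(); c=s["position"]+R@OFF
    y=N.T@R[:,1]; print("cap in neck mm",(N.T@(c-o)*1e3).round(1),"phi",np.degrees(np.arctan2(y[1],y[0])).round(1)+DELTA,"tilt",np.degrees(np.arccos(-N[:,2]@R[:,2])).round(2),"F neck",(N.T@s["ft_force"]).round(1),"T",(N.T@s["torque"]).round(2))
E
python3 - <<'E'
from h import *
plan(*ntar(.06,90)); print(ntar(.06,90)[0])
E
```

```text
t 5.4 pos [ 0.4356 -0.3129  0.0746] q [-0.15  0.4   0.84  1.98 -0.37  0.92  0.53] psi -20.2 F [-0.4  0.9  3.2] w 0.676 30.0
shift [ 2.738  1.354 -2.   ] turn [-0.07   0.39  -0.426]
[ 0.65702693 -0.10261499  0.27469714]
```

play_rows(
  increments=[
    [[0, 0, -0.4, 0, 0, 0, -1], [0, 0, -0.8, 0, 0, 0, -1], [0, 0, -1, 0, 0, 0, -1], [0, 0, -1, 0, 0, 0, -1]],
  ],
)

```text
time: 5.8
position: [0.4365, -0.3138, 0.1768]
tool_rot: [2.573, 1.796, 0.005]
ft_force: [-0.0, 0.0, -2.4]
grip_width: 0.677
grip_force: 30.0
```

play_rows(
  increments=[
    [[0.4, 0.2, -0.4, 0, 0, 0, -1], [0.8, 0.4, -0.7, 0, 0, 0, -1], [1, 0.5, -1, -0.02, 0.1, -0.1, -1], [1, 0.5, -1, -0.02, 0.12, -0.13, -1], [1, 0.5, -1, -0.02, 0.12, -0.13, -1]],
  ],
)

```text
time: 6.3
position: [0.5159, -0.2377, 0.2733]
tool_rot: [-2.31, -1.989, -0.261]
ft_force: [0.1, -1.2, -0.9]
grip_width: 0.677
grip_force: 30.0
```

```bash
python3 - <<'E'
from h import *
plan(*ntar(.06,90))
E
```

```text
t 6.3 pos [ 0.5159 -0.2377  0.2733] q [-0.26  0.22  0.86  1.71 -0.36  1.34  0.53] psi -8.8 F [ 0.1 -1.2 -0.9] w 0.677 30.0
shift [1.517 1.187 0.326] turn [-0.05   0.27  -0.298]
```

play_rows(
  increments=[
    [[0.4, 0.3, 0, 0, 0.05, -0.05, -1], [0.7, 0.6, 0, -0.02, 0.12, -0.12, -1], [0.9, 0.8, 0.1, -0.04, 0.2, -0.2, -1], [0.9, 0.8, 0.1, -0.05, 0.27, -0.3, -1], [0.9, 0.8, 0.1, -0.05, 0.27, -0.3, -1], [0.9, 0.8, 0.1, -0.05, 0.27, -0.3, -1]],
  ],
)

```text
time: 6.9
position: [0.6075, -0.1606, 0.2807]
tool_rot: [-1.606, -2.263, -0.788]
ft_force: [0.6, -1.0, -0.0]
grip_width: 0.678
grip_force: 30.0
```

```bash
python3 - <<'E'
from h import *
plan(*ntar(.06,90)); inneck()
E
```

```text
t 6.9 pos [ 0.6075 -0.1606  0.2807] q [-0.02  0.44  0.66  1.52 -0.81  1.6   1.09] psi 14.7 F [ 0.6 -1.  -0. ] w 0.678 30.0
shift [0.251 0.584 0.426] turn [-0.003 -0.    -0.003]
cap in neck mm [-50.8  38.4 102.8] phi 89.7 tilt 0.29 F neck [-0.7 -0.7  0.5] T [-0.02  0.81 -0.03]
```

play_rows(
  increments=[
    [[0.12, 0.3, 0.15, 0, 0, 0, -1], [0.25, 0.58, 0.3, 0, 0, 0, -1], [0.25, 0.58, 0.63, 0, 0, 0, -1], [0.25, 0.58, 0.63, 0, 0, 0, -1], [0.25, 0.58, 0.63, 0, 0, 0, -1]],
  ],
)

```text
time: 7.4
position: [0.6591, -0.0889, 0.2613]
tool_rot: [-1.601, -2.269, -0.792]
ft_force: [-0.4, -0.6, 0.1]
grip_width: 0.679
grip_force: 30.0
```

```bash
python3 - <<'E'
from h import *
plan(*ntar(.01,90)); inneck()
s=ctrl.get_image("side");t=ctrl.get_image("top")
a=crop("s",s,255,140,80,100,5);b=crop("t",t,250,128,80,100,5)
cv2.imwrite("pics/c4.png",np.hstack([a,b]))
o,N=neckpose()
for h in(.024,.038): print(h,proj("side",o+N[:,2]*h).round(1),proj("top",o+N[:,2]*h).round(1))
E
```

```text
t 7.4 pos [ 0.6591 -0.0889  0.2613] q [-0.11  0.48  0.62  1.5  -0.85  1.51  1.  ] psi 15.0 F [-0.4 -0.6  0.1] w 0.679 30.0
shift [-0.034 -0.013  0.31 ] turn [-0.002 -0.     0.001]
cap in neck mm [ 3.5  0.6 41. ] phi 90.1 tilt 0.19 F neck [-0.5  0.3  0.5] T [0.03 0.83 0.09]
0.024 [[305.8 192.4]] [[297.  172.6]]
0.038 [[307.2 190.9]] [[300.2 171.9]]
```

View pics/c4.png

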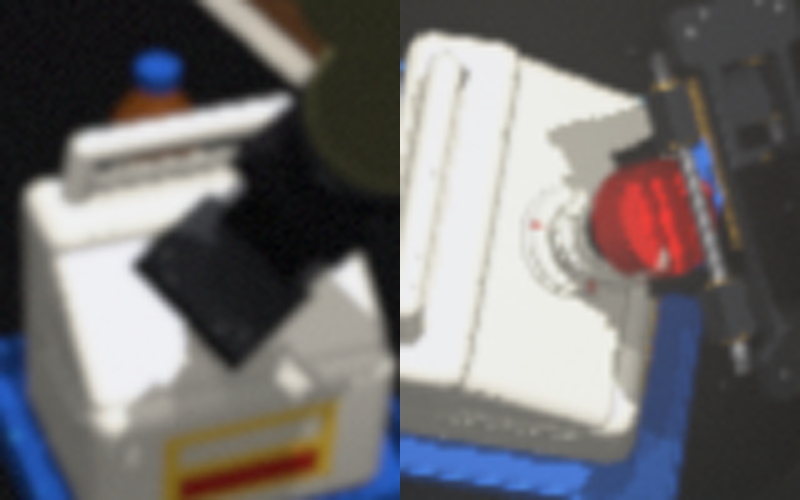

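In the top view the cap's centre is at about (300,172), in line with the prediction. The gripper hides the side view. I'll lower it onto the neck.

play_rows(
  increments=[
    [[-0.03, -0.01, 0.1, 0, 0, 0, -1], [-0.035, -0.01, 0.2, 0, 0, 0, -1], [-0.035, -0.01, 0.24, 0, 0, 0, -1], [-0.035, -0.01, 0.24, 0, 0, 0, -1], [-0.035, -0.01, 0.24, 0, 0, 0, -1]],
  ],
)

```text
time: 8.0
position: [0.6629, -0.0787, 0.2407]
tool_rot: [-1.598, -2.272, -0.796]
ft_force: [0.3, 1.0, -1.6]
grip_width: 0.675
grip_force: 30.0
```

```bash
python3 - <<'E'
from h import *
inneck();plan(*ntar(.004,90)); 
E
```

```text
cap in neck mm [ 0.7 -1.4 18.1] phi 90.3 tilt 0.04 F neck [-0.1 -0.1 -1.9] T [-0.01  0.81 -0.  ]
t 8.0 pos [ 0.6629 -0.0787  0.2407] q [-0.12  0.5   0.61  1.52 -0.87  1.48  1.02] psi 15.0 F [ 0.3  1.  -1.6] w 0.675 30.0
shift [ 0.001 -0.016  0.141] turn [-0.    -0.     0.003]
```

play_rows(
  increments=[
    [[0, -0.01, 0.05, 0, 0, 0, -1], [0, -0.01, 0.08, 0, 0, 0, -1], [0, -0.01, 0.1, 0, 0, 0, -1], [0, -0.01, 0.12, 0, 0, 0, -1], [0, -0.01, 0.12, 0, 0, 0, -1]],
  ],
)

```text
time: 8.5
position: [0.6632, -0.0719, 0.2304]
tool_rot: [-1.598, -2.272, -0.796]
ft_force: [-0.1, 0.2, -0.1]
grip_width: 0.677
grip_force: 30.0
```

```bash
python3 - <<'E'
from h import *
inneck();plan(*ntar(.0,90)); 
E
```

```text
cap in neck mm [ 0.3 -0.4  5.7] phi 90.3 tilt 0.06 F neck [ 0.1  0.2 -0.2] T [ 0.02  0.75 -0.06]
t 8.5 pos [ 0.6632 -0.0719  0.2304] q [-0.12  0.5   0.61  1.54 -0.87  1.46  1.02] psi 15.1 F [-0.1  0.2 -0.1] w 0.677 30.0
shift [ 0.    -0.005  0.057] turn [-0.    -0.     0.003]
```

play_rows(
  increments=[
    [[0, -0.005, 0.02, 0, 0, 0, -1], [0, -0.005, 0.035, 0, 0, 0, -1], [0, -0.005, 0.05, 0, 0, 0, -1], [0, -0.005, 0.06, 0, 0, 0, -1], [0, -0.005, 0.06, 0, 0, 0, -1]],
  ],
)

```text
time: 9.0
position: [0.6634, -0.0688, 0.2255]
tool_rot: [-1.598, -2.272, -0.796]
ft_force: [0.0, -0.2, -0.4]
grip_width: 0.675
grip_force: 30.0
```

```bash
python3 - <<'E'
from h import *
inneck()
E
```

```text
cap in neck mm [-0.  -0.  -0.1] phi 90.3 tilt 0.05 F neck [-0.4 -0.1 -0.2] T [ 0.01  0.8  -0.02]
```

play_rows(
  increments=[
    [[0, 0, 0.007, 0, 0, 0, -1], [0, 0, 0.013, 0, 0, 0, -1], [0, 0, 0.013, 0, 0, 0, -1], [0, 0, 0.013, 0, 0, 0, -1]],
  ],
)

```text
time: 9.4
position: [0.6636, -0.0682, 0.2246]
tool_rot: [-1.598, -2.273, -0.796]
ft_force: [-0.4, -0.2, -0.7]
grip_width: 0.672
grip_force: 30.0
```

```bash
python3 - <<'E'
from h import *
inneck()
E
```

```text
cap in neck mm [-0.1 -0.1 -1.1] phi 90.3 tilt 0.03 F neck [-0.6  0.4 -0.4] T [0.05 0.8  0.  ]
```

play_rows(
  increments=[
    [[0, 0, 0.007, 0, 0, 0, -1], [0, 0, 0.013, 0, 0, 0, -1], [0, 0, 0.013, 0, 0, 0, -1], [0, 0, 0.013, 0, 0, 0, -1]],
  ],
)

```text
time: 9.8
position: [0.6637, -0.0681, 0.2242]
tool_rot: [-1.599, -2.273, -0.797]
ft_force: [-2.6, -1.2, 4.5]
grip_width: 0.676
grip_force: 30.0
```

```bash
python3 - <<'E'
from h import *
inneck()
E
```

```text
cap in neck mm [-0.2 -0.2 -1.6] phi 90.3 tilt 0.02 F neck [1.2 2.4 4.6] T [ 0.41  0.62 -0.03]
```

play_rows(
  increments=[
    [[0, 0, -0.003, 0, 0, -0.06, -1], [0, 0, -0.006, 0, 0, -0.12, -1], [0, 0, -0.009, 0, 0, -0.18, -1], [0, 0, -0.012, 0, 0, -0.24, -1], [0, 0, -0.014, 0, 0, -0.28, -1], [0, 0, -0.014, 0, 0, -0.28, -1]],
  ],
)

```text
time: 10.4
position: [0.664, -0.0689, 0.2252]
tool_rot: [-1.105, -2.664, -0.89]
ft_force: [-0.1, -2.1, 4.1]
grip_width: 0.681
grip_force: 30.0
```

```bash
python3 - <<'E'
from h import *
inneck()
E
```

```text
cap in neck mm [-1.1  0.2 -0.3] phi 115.5 tilt 0.08 F neck [ 0.6 -0.3  4.5] T [-0.03  0.69 -0.02]
```

play_rows(
  increments=[
    [[0, 0, -0.002, 0, 0, -0.04, -1], [0, 0, -0.004, 0, 0, -0.08, -1], [0, 0, -0.005, 0, 0, -0.11, -1], [0, 0, -0.005, 0, 0, -0.11, -1]],
  ],
)

```text
time: 10.8
position: [0.6634, -0.0678, 0.2243]
tool_rot: [-0.885, -2.789, -0.916]
ft_force: [0.3, 0.4, 0.3]
grip_width: 0.677
grip_force: 30.0
```

```bash
python3 - <<'E'
from h import *
inneck()
E
```

```text
cap in neck mm [-1.2  1.4 -1.6] phi 125.3 tilt 0.1 F neck [ 0.5 -0.2 -0. ] T [ 0.03  0.75 -0.  ]
```

The upward force vanished and the tool sank 1.3 mm, so the lugs have passed the brink. I'll lower the cap into the thread while still holding it, so it stays square.

play_rows(
  increments=[
    [[0, 0, 0, 0, 0, -0.04, -1], [0, 0, 0.01, 0, 0, -0.04, -1], [0, 0, 0.02, 0, 0, -0.04, -1], [0, 0, 0.03, 0, 0, -0.04, -1], [0, 0, 0.03, 0, 0, -0.04, -1], [0, 0, 0.03, 0, 0, -0.04, -1]],
  ],
)

```text
time: 11.4
position: [0.6638, -0.0668, 0.2225]
tool_rot: [-0.801, -2.833, -0.924]
ft_force: [0.8, 0.1, -0.9]
grip_width: 0.68
grip_force: 30.0
```

```bash
python3 - <<'E'
from h import *
inneck()
E
```

```text
cap in neck mm [-1.5  1.2 -3.7] phi 129.0 tilt 0.04 F neck [-0.3 -0.8 -0.9] T [0.02 0.78 0.06]
```

play_rows(
  increments=[
    [[0, 0, 0.01, 0, 0, 0, -1], [0, 0, 0.02, 0, 0, 0, -1], [0, 0, 0.025, 0, 0, 0, -1], [0, 0, 0.025, 0, 0, 0, -1], [0, 0, 0.025, 0, 0, 0, -1]],
  ],
)

```text
time: 11.9
position: [0.6641, -0.0656, 0.2207]
tool_rot: [-0.8, -2.834, -0.925]
ft_force: [-0.0, -0.7, -0.6]
grip_width: 0.678
grip_force: 30.0
```

```bash
python3 - <<'E'
from h import *
inneck()
E
```

```text
cap in neck mm [-1.6  1.1 -5.8] phi 129.0 tilt 0.01 F neck [-0.9 -0.1 -0.1] T [0.07 0.68 0.  ]
```

play_rows(
  increments=[
    [[0, 0, 0.008, 0, 0, 0, -1], [0, 0, 0.015, 0, 0, 0, -1], [0, 0, 0.015, 0, 0, 0, -1], [0, 0, 0.015, 0, 0, 0, -1]],
  ],
)

```text
time: 12.3
position: [0.6642, -0.0656, 0.2205]
tool_rot: [-0.801, -2.835, -0.925]
ft_force: [-2.4, -3.0, 4.7]
grip_width: 0.675
grip_force: 30.0
```

```bash
python3 - <<'E'
from h import *
inneck()
E
```

```text
cap in neck mm [-1.6  0.9 -6. ] phi 129.0 tilt 0.05 F neck [-0.1  1.8  5.8] T [ 0.46  0.53 -0.02]
```

play_rows(
  increments=[
    [[0, 0, -0.005, 0, 0, 0, 0.45], [0, 0, -0.01, 0, 0, 0, 0.6], [0, 0, -0.01, 0, 0, 0, 0.6], [0, 0, -0.01, 0, 0, 0, 0.6]],
  ],
)

```text
time: 12.7
position: [0.6641, -0.0646, 0.2197]
tool_rot: [-0.799, -2.833, -0.925]
ft_force: [-0.4, 0.6, -0.7]
grip_width: 0.792
grip_force: 0.0
```

```bash
python3 - <<'E'
from h import *
inneck()
plan(*ntar(-.006,129,np.array([0,0,.0606])))
E
```

```text
cap in neck mm [-1.4  1.3 -7.2] phi 129.0 tilt 0.08 F neck [ 0.   0.5 -0.9] T [ 0.01  0.65 -0.07]
t 12.7 pos [ 0.6641 -0.0646  0.2197] q [-0.07  0.49  0.51  1.55 -0.84  1.41  1.68] psi 54.4 F [-0.4  0.6 -0.7] w 0.792 0.0
shift [ 0.022  0.017 -0.012] turn [-0.    -0.001 -0.   ]
```

play_rows(
  increments=[
    [[0.02, 0.017, -0.01, 0, 0, 0, 0.6], [0.02, 0.017, -0.01, 0, 0, 0, 0.6], [0.02, 0.017, -0.01, 0, 0, 0, 0.2], [0.02, 0.017, -0.01, 0, 0, 0, -1], [0.02, 0.017, -0.01, 0, 0, 0, -1], [0.02, 0.017, -0.01, 0, 0, 0, -1], [0.02, 0.017, -0.01, 0, 0, 0, -1]],
  ],
  squeeze=40,
)

```text
time: 13.4
position: [0.663, -0.0639, 0.2222]
tool_rot: [-0.801, -2.833, -0.924]
ft_force: [-0.5, -1.1, -0.1]
grip_width: 0.674
grip_force: 40.0
```

```bash
sed -i 's/^DELTA=.*/DELTA=150.; OFF=np.array([0,0,.0606])/' h.py; python3 - <<'E'
from h import *
inneck()
E
```

```text
cap in neck mm [-0.5 -0.2 -5.5] phi 129.0 tilt 0.04 F neck [-1.   0.3  0.6] T [ 0.12  0.82 -0.05]
```

play_rows(
  increments=[
    [[0, 0, 0.006, 0, 0, 0.09, -1], [0, 0, 0.011, 0, 0, 0.18, -1], [0, 0, 0.016, 0, 0, 0.27, -1], [0, 0, 0.021, 0, 0, 0.36, -1], [0, 0, 0.026, 0, 0, 0.45, -1], [0, 0, 0.031, 0, 0, 0.54, -1], [0, 0, 0.035, 0, 0, 0.6, -1], [0, 0, 0.035, 0, 0, 0.6, -1]],
  ],
)

```text
time: 14.2
position: [0.6638, -0.062, 0.2198]
tool_rot: [-1.851, -2.0, -0.727]
ft_force: [0.4, -0.3, 2.2]
grip_width: 0.676
grip_force: 40.0
```

```bash
python3 - <<'E'
from h import *
inneck()
E
```

```text
cap in neck mm [-0.3 -0.7 -8.6] phi 75.0 tilt 0.03 F neck [ 1.1 -0.4  1.9] T [ 0.02  0.76 -0.03]
```

Sinking as expected with low forces. I'll carry on.

play_rows(
  increments=[
    [[0, 0, 0.005, 0, 0, 0.09, -1], [0, 0, 0.01, 0, 0, 0.18, -1], [0, 0, 0.015, 0, 0, 0.27, -1], [0, 0, 0.02, 0, 0, 0.36, -1], [0, 0, 0.025, 0, 0, 0.45, -1], [0, 0, 0.027, 0, 0, 0.5, -1], [0, 0, 0.027, 0, 0, 0.5, -1]],
  ],
)

```text
time: 14.9
position: [0.6641, -0.0608, 0.2177]
tool_rot: [-2.364, -1.091, -0.475]
ft_force: [-0.3, -2.1, 2.4]
grip_width: 0.677
grip_force: 40.0
```

```bash
python3 - <<'E'
from h import *
inneck()
E
```

```text
cap in neck mm [ -0.5  -0.8 -11. ] phi 30.099999999999994 tilt 0.06 F neck [-0.3 -0.1  3.1] T [ 0.01  0.83 -0.07]
```

play_rows(
  increments=[
    [[0, 0, 0.004, 0, 0, 0.07, -1], [0, 0, 0.008, 0, 0, 0.14, -1], [0, 0, 0.011, 0, 0, 0.2, -1], [0, 0, 0.011, 0, 0, 0.2, -1]],
  ],
)

```text
time: 15.3
position: [0.6646, -0.0608, 0.2177]
tool_rot: [-2.475, -0.699, -0.363]
ft_force: [-0.2, -4.3, 5.9]
grip_width: 0.679
grip_force: 40.0
```

```bash
python3 - <<'E'
from h import *
inneck()
E
```

```text
cap in neck mm [ -0.4  -1.5 -11. ] phi 12.099999999999994 tilt 0.17 F neck [-0.1 -0.6  7.3] T [-0.01  0.82 -0.05]
```

play_rows(
  increments=[
    [[0, 0, 0.001, 0, 0, 0.05, -1], [0, 0, 0.002, 0, 0, 0.1, -1], [0, 0, 0.002, 0, 0, 0.13, -1], [0, 0, 0.002, 0, 0, 0.13, -1]],
  ],
)

```text
time: 15.7
position: [0.6651, -0.0609, 0.2177]
tool_rot: [-2.518, -0.442, -0.287]
ft_force: [1.0, -3.9, 5.2]
grip_width: 0.678
grip_force: 40.0
```

```bash
python3 - <<'E'
from h import *
inneck()
E
```

```text
cap in neck mm [ -0.4  -2.  -11.1] phi 0.5 tilt 0.24 F neck [-0.  -1.7  6.3] T [-0.34  0.86 -0.19]
```

play_rows(
  increments=[
    [[0, 0, 0, 0, 0, 0.04, -1], [0, 0, 0, 0, 0, 0.08, -1], [0, 0, 0, 0, 0, 0.1, -1], [0, 0, 0, 0, 0, 0.1, -1]],
  ],
)

```text
time: 16.1
position: [0.6653, -0.0609, 0.2177]
tool_rot: [-2.536, -0.244, -0.228]
ft_force: [2.6, -5.1, 4.7]
grip_width: 0.678
grip_force: 40.0
```

```bash
python3 - <<'E'
from h import *
inneck()
t=ctrl.get_image("top")
cv2.imwrite("pics/c5.png",crop("t",t,250,128,80,90,6))
o,N=neckpose()
for a in(0,120,-7):
    r=np.radians(a);d=N@[np.cos(r),np.sin(r),0]
    for rad,h in((.028,-.031),(.0295,.0035),(.0295,-.0105)): print(a,h,((proj("top",o+d*rad+N[:,2]*h)[0]-[250,128]+.5)*6-.5).round(0))
E
```

```text
cap in neck mm [ -0.4  -2.3 -11.1] phi -8.400000000000006 tilt 0.27 F neck [-1.  -3.5  6.4] T [-0.53  1.01  0.53]
0 -0.031 [161. 268.]
0 0.0035 [202. 257.]
0 -0.0105 [184. 261.]
120 -0.031 [230. 346.]
120 0.0035 [275. 341.]
120 -0.0105 [257. 344.]
-7 -0.031 [163. 261.]
-7 0.0035 [204. 249.]
-7 -0.0105 [186. 253.]
```

View pics/c5.png

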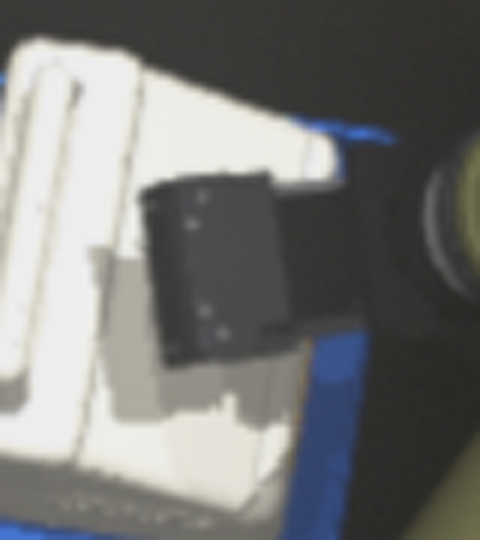

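The top view is hidden by the gripper. Tightening torque is building, so I'll let go, back off and check.

play_rows(
  increments=[
    [[0, 0, 0, 0, 0, 0, 0.6], [0, 0, 0, 0, 0, 0, 0.9], [0, 0, 0, 0, 0, 0, 0.9], [0, 0, -0.3, 0, 0, 0, 0.9], [0, 0, -0.7, 0, 0, 0, 0.9], [0, 0, -1, 0, 0, 0, 0.9], [0, 0, -1, 0, 0, 0, 0.9]],
  ],
)

```text
time: 16.85
position: [0.6535, -0.1196, 0.3016]
tool_rot: [-2.537, -0.237, -0.227]
ft_force: [0.3, -1.2, 0.4]
grip_width: 0.95
grip_force: 0.0
```

play_rows(
  increments=[
    [[0.2, 0, -0.4, 0, 0, 0, 0.9], [0.3, 0, -0.8, 0, 0, 0, 0.9], [0.4, 0, -1, 0, 0, 0, 0.9], [0.4, 0, -1, 0, 0, 0, 0.9]],
  ],
)

```text
time: 17.25
position: [0.6825, -0.1686, 0.3894]
tool_rot: [-2.535, -0.24, -0.223]
ft_force: [0.0, 0.3, -0.4]
grip_width: 0.947
grip_force: 0.0
```

```bash
python3 - <<'E'
from h import *
inneck()
t=ctrl.get_image("top");s=ctrl.get_image("side")
cv2.imwrite("pics/c6.png",np.hstack([crop("s",s,275,165,60,70,6),crop("t",t,260,140,60,70,6)]))
o,N=neckpose()
for n,x0,y0,X in(("side",275,165,0),("top",260,140,360)):
  for a,rad,h in((0,.028,-.031),(120,.028,-.031),(0,0,.0035),(0,.0295,.0035),(-7,.0295,.0035),(-7,.0295,-.0105),(120,.0295,.0035),(240,.0295,.0035)):
    r=np.radians(a);d=N@[np.cos(r),np.sin(r),0]
    print(n,a,rad,h,((proj(n,o+d*rad+N[:,2]*h)[0]-[x0,y0]+.5)*6-.5+[X,0]).round(0))
E
```

```text
cap in neck mm [ 13.9 -38.7 188.5] phi -8.599999999999994 tilt 0.13 F neck [-0.   0.  -0.5] T [ 0.13  0.79 -0.1 ]
side 0 0.028 -0.031 [142. 147.]
side 120 0.028 -0.031 [118. 238.]
side 0 0 0.0035 [176. 180.]
side 0 0.0295 0.0035 [159. 121.]
side -7 0.0295 0.0035 [166. 120.]
side -7 0.0295 -0.0105 [159. 130.]
side 120 0.0295 0.0035 [133. 220.]
side 240 0.0295 0.0035 [235. 199.]
top 0 0.028 -0.031 [461. 196.]
top 120 0.028 -0.031 [530. 274.]
top 0 0 0.0035 [557. 204.]
top 0 0.0295 0.0035 [502. 185.]
top -7 0.0295 0.0035 [504. 177.]
top -7 0.0295 -0.0105 [486. 181.]
top 120 0.0295 0.0035 [575. 269.]
top 240 0.0295 0.0035 [594. 157.]
```

View pics/c6.png

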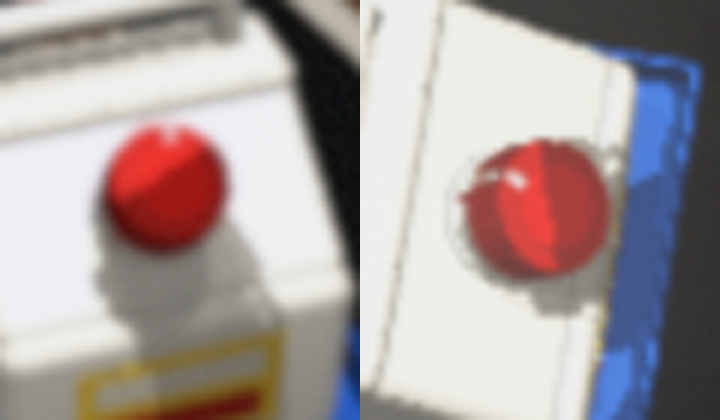

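The side crop shows the mark at (173,132) on the cap's upper edge. In the top crop it is at (515,180), near the pip. I'll work out its angle.

```bash
python3 - <<'E'
from h import *
o,N=neckpose()
def r(ps,pt):
    X=tri([275+(ps[0]+.5)/6-.5,165+(ps[1]+.5)/6-.5],[260+(pt[0]-360+.5)/6-.5,140+(pt[1]+.5)/6-.5])
    n=N.T@(X-o); print((n*1e3).round(1),np.degrees(np.arctan2(n[1],n[0])).round(1),proj("side",X),proj("top",X)); return n
r((173,132),(515,180))
t=ctrl.get_image("top").astype(int);s=ctrl.get_image("side").astype(int)
for n,im,b in(("side",s,(285,180,320,212)),("top",t,(274,160,308,192))):
    m=(im[...,0]>90)&(im[...,0]-im[...,1]>70); m[:b[1]]=0;m[b[3]:]=0;m[:,:b[0]]=0;m[:,b[2]:]=0
    y,x=np.nonzero(m); 
    # silhouette prediction: hull of cap cylinder for several h, offsets
    obs=np.array([x.min()-.5,x.max()+.5,y.min()-.5,y.max()+.5])
    for h in(-.0105,-.0085,-.0065):
        a=np.linspace(0,6.28,90); P=np.vstack([o+(N@np.c_[.0295*np.cos(a),.0295*np.sin(a),0*a+h+k].T).T for k in(-.014,.014)])
        p=proj(n,P); print(n,h,"obs",obs,"pred",np.r_[p[:,0].min(),p[:,0].max(),p[:,1].min(),p[:,1].max()].round(1))
E
```

```text
[23.1 -4.6  3.2] -11.3 [[303.19389089 186.63731864]] [[285.4937909  169.38865439]]
side -0.0105 obs [292.5 311.5 185.5 205.5] pred [291.4 314.  184.6 207.3]
side -0.0085 obs [292.5 311.5 185.5 205.5] pred [291.5 314.2 184.4 207.2]
side -0.0065 obs [292.5 311.5 185.5 205.5] pred [291.7 314.4 184.2 207. ]
top -0.0105 obs [277.5 300.5 163.5 184.5] pred [277.1 301.7 162.3 185.9]
top -0.0085 obs [277.5 300.5 163.5 184.5] pred [277.6 302.1 162.2 185.8]
top -0.0065 obs [277.5 300.5 163.5 184.5] pred [278.  302.6 162.1 185.8]
```

The mark is at -11° (target -7°, tolerance 18°), the cap centre is about 10.8 mm below the rim, and the gripper is clear. I'm handing in.

```bash
python3 -c "
from bench import ctrl
print(ctrl.close_job())"
```

```text
the job is handed in; nothing more can be done
None
```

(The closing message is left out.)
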